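# Shut off the hob's gas valve and pin it

## Robot

A 6-joint arm with a two-finger parallel gripper is mounted at the origin on the work surface. World frame = base frame: x ahead of the robot, y to its left, z up, the work surface at z = 0. Lengths are in m, angles in rad, forces in N, time in s.
With the tool pointing down it reaches from about 0.35 to 0.775 m from the base axis. Payload 5.5 kg.
Tool frame: the origin (TCP) lies on the centre line of the jaws, within the pads' length; the fingertips stand 11 mm ahead of it and the grasp point (between the pads) lies 8 mm behind it; z points along the fingers, y is the line along which they close (so a half turn about z gives the same grasp; the last joint's range is limited). The gripper opens to 85 mm and grips with 20 to 120 N. Pads are 22 mm wide; open, the fingers measure 114 mm over their backs; the gripper's body (76 mm by 85 mm) begins 54 mm behind the grasp point. The pads swing forward as they close: fully open they stand 13 mm farther back than shut.
Start: joints at [-0.14, 0.313, 0.046, 1.304, 0, 1.431], TCP at [0.575, -0, 0.242] pointing down, gripper open.
Joint ranges: [-2.76, 2.76], [-0.86, 1.69], [-1.03, 1.26], [-2.2, 2.34], [-1.47, 1.5], [-3.14, 3.14]. Speed limits (rad/s): [2.57, 2.57, 3.14, 3.14, 3.14, 3.14].

## Interface

Orientations are given as a unit quaternion [w, x, y, z].
In Python, from workcell import env, viewer, order, models gives the robot as it stands.
- The arm moves only by the tool drive_tool, never from a script. Its argument "series" is a list that holds one entry, the list of rows, each a list of 6 numbers: the shift along the tool's x, y, z each as a share of 120 mm, from -1 to 1, then the turn, a rotation vector about the tool's x, y, z each as a share of 180 degrees, from -1 to 1. A call has 1 to 20 rows; each row shifts and turns the commanded pose from where the row before left it, along the tool's axes as they then stand; what a row does not reach is not made up. A row lasts 1/8 s, in which the tool goes at most 62.5 mm and 10.7 degrees, less where a joint would pass 70% of its speed; a pose out of reach is approached as far as the arm can. A call with a number of a shift or a turn outside -1 to 1 is refused whole. A call with a gripper value outside its range is refused whole. "jaw" is the opening, from -1 (shut) to 1 (fully open), set as the call begins (left out, the last holds). The fingers move at their own pace and stop on an object; "grip_force" is the grip in N (left out, the last holds). Time passes only in rows, so rows that do not move let the fingers close. It gives the time, the measured TCP pose, the force, the opening and the grip force at its end, in the units of the state.
- env.get_state(): the state, without advancing time (a new reading comes with each control period).
- viewer.read_camera(name): name is "scene" or "side" or "wrist"; returns the picture (480x640x3 uint8, red, green, blue); there is no depth.
- viewer.camera_info(name): a dict with "intrinsics" (3x3 intrinsics, pixels), "R" (3x3) and "t" (3): a world point X has camera coordinates R X + t; the wrist camera has in their place "T_tool_cam" (4x4, takes a point from camera to tool coordinates, whose origin is the TCP and whose axes are the flange's). Camera axes: x right, y down, z forward; pixel columns grow to the right and rows downward; lengths in m; the calibration is good to about 2 mm. A picture is of the moment at which its call begins: read the wrist's pose just before it. camera_info takes no time and is no camera call.
- order.hand_in(): hands the job in; it is judged then, once.
Trained networks look in the newest picture that a camera, given by its name, has taken for a name from the list of things; names that differ only in an ending like _2 or _b are one class to them, and where a whole thing is asked for, a point or a joint stands for the part that bears it (a point fixed in the world has none). Each returns a list of dicts, best first, with "score" (0 to 1); they miss things now and then, are a little off and sometimes report something else, mostly with a low value. They report only what shows in the picture. A call takes as long as a camera call.
- models.silhouettes(label, camera): "region" (480x640 bool, what is visible of it) and "location" ([column, row] in pixels, amid what is visible of it).
The state is a dict: "clock": time; "joint_pos": joint angles; "qvel": joint speeds; "tau": joint torques, N m; "tcp_pos": TCP position; "orientation": TCP orientation; "wrist_force": force on the tool from outside, world axes, zero at the start; "ft_torque": the same for the moment, N m; "finger_gap": finger opening in m; "grip_force": force on a finger pad.
Only numpy, scipy, OpenCV 4.12 (cv2) and the standard library are available. Lean on these libraries where they do the work, as an engineer would, in place of code of your own. Each camera call takes 0.05 s, during which the arm holds its last target. There are 200 camera calls.

## Task

The hob is to be taken away for cleaning: turn the gas valve's lever from on (along the pipe) fully to off (across the pipe, over the steel ear). Then take the lock pin from its wooden rest and put it down through the holes of lever and ear until its collar sits on the lever, and let go. Leave the pan, bowl and jar where they are.

Things in the scene. Friction and masses are not known exactly. Their poses are not given: they have to be found in the camera images.
- hob: Fixed steel gas hob with its pipe and valve. Origin: on the counter (z 0) below the valve's upright spindle. Pipe (22 mm, copper) along its y axis at height 35 mm, from y -105 to the hob body (y 160 to 440, x -90 to 210, 94 mm high). Spindle nut: r 10, top at height 82 mm; spring strut 67 mm high, to a post at x, y 35. On: the lever points along -y, over the pipe; off: along -x, over the lock ear.
- lever (a joint): Lever angle about the spindle: 0 on (along the hob's -y), 1.571 off (along its -x), clockwise from above, with hard stops at both. Over-centre spring: drives it to the nearer stop with up to 0.3 N m, so past about 0.9 it goes on to off by itself within 2 s and stays. About 3 N at the grip starts it.
- lever_grip (a point): Middle of the lever's black bar grip, 125 mm from the spindle, at height 69 mm. Grip 26 mm wide, 60 to 78 mm above the counter, 82 to 167 mm from the spindle. Nearer in, the lever is a flat steel strip 36 mm wide, 66 to 72 mm above the counter, with a 12 mm hole 55 mm from the spindle. The point's y axis points along the lever to the spindle.
- ear_hole (a point): Centre of the upper mouth of the 12 mm hole in the fixed ear (steel strip 36 mm wide, 6 thick, from the spindle to x -78 mm of the hob, on a foot at its end), 55 mm from the spindle along the hob's -x, at height 62 mm; axes as the hob's. At off the lever's hole is right above it (4 mm gap). Free space below down to the counter.
- pin: Loose upright steel lock pin, 70 g. Origin: middle of its lower tip, z up the pin. Shank 10 mm dia., nose tapered (3.6 mm at the tip, full at 11 mm up); collar 22 mm dia. at 45 to 50 mm; round black grip 16 mm dia. at 50 to 94 mm. Starts hanging by its collar in the rest, tip 5 mm above the counter. Home in the valve: collar on the lever, tip 27 mm above the counter.
- pin_rest: Fixed oak block 60 x 60 x 50 mm with an upright 12 mm through hole in the middle, in which the pin stands. Origin: centre of its underside.
- bowl: Small loose terracotta bowl, 90 mm across and 45 mm high. Bystander. Origin: centre of its underside.
- jar: Loose glass jar, 64 mm across and 90 mm high. Bystander. Origin: centre of its underside.
- pan: Loose steel pan, 130 mm across and 70 mm high, standing on the hob's pan support. Bystander. Origin: centre of its underside.

How it is judged:
By the outcome, as a careful person would: the job done as asked, in the order asked, and still so for the second after the job is handed in, with the robot touching nothing.
It also fails if it takes over 64 s, if anything falls off the work surface, if the arm or the gripper's body presses on something with over 40 N, if the wrist force passes 120 N, or if a joint passes its speed limit or range.

## Working session

There is one attempt and no reset: what is moved stays moved. The work goes in short steps, Python scripts to look and compute and a tool call to move; the robot and the scene stay as the last step left them, time stands still between calls to the robot, and variables do not carry over. Pictures are saved under pics/ and viewed, at most 10 in all, crops included, and the job is handed in when it is done.

Besides the shell and the picture viewer there is one more tool, called after "Request:" by a JSON object that holds its "op" and its "data", one argument or row to a line. drive_tool: Moves the arm, as the interface text tells. Its arguments: {"type":"object","properties":{"series":{"type":"array"},"jaw":{"type":"number"},"grip_force":{"type":"number"}},"required":["series"]}

```bash
mkdir -p pics; ls
python3 - <<'E'
from workcell import env, viewer, models
import cv2,numpy as np
s=env.get_state();print(s)
ims=[]
for c in ("scene","side"):
    im=viewer.read_camera(c);cv2.imwrite(f"pics/{c}0.png",im[:,:,::-1])
    i=viewer.camera_info(c);print(c,i)
    for l in ("lever","lever_grip","pin","pin_rest","bowl","jar","pan","hob"):
        r=models.silhouettes(l,c)
        print(l,[(round(d['score'],2),np.round(d['location']).tolist(),int(d['region'].sum())) for d in r[:2]])
print(viewer.camera_info("wrist"))
E
```

```text
pics
{'clock': 0.0, 'joint_pos': array([-1.39577698e-01,  3.13996671e-01,  4.49927870e-02,  1.30364111e+00,
       -8.26685972e-07,  1.43122785e+00]), 'qvel': array([ 0.00070526,  0.00053647, -0.00073206, -0.0006921 ,  0.00046542,
        0.00037876]), 'tau': array([-2.90074182e-03, -4.80629075e+01,  2.98531097e+01,  1.95313990e-02,
       -3.83516899e-04, -4.27451073e-05]), 'tcp_pos': array([5.74497924e-01, 7.34909315e-05, 2.41416653e-01]), 'orientation': array([-7.37928820e-04,  7.07109741e-01,  7.07103218e-01, -5.56648449e-04]), 'wrist_force': array([ 0.2982018 , -0.48249006,  0.41826694]), 'ft_torque': array([-0.04629123, -0.02143728, -0.01794388]), 'grip_force': 0.0, 'finger_gap': 0.08556032643837568}
scene {'intrinsics': array([[437.44423429,   0.        , 321.15876969],
       [  0.        , 437.44423429, 235.81733257],
       [  0.        ,   0.        ,   1.        ]]), 'R': array([[-0.8197675 ,  0.57268801, -0.00311433],
       [ 0.35804955,  0.50826647, -0.78324052],
       [-0.44696954, -0.6431902 , -0.62171102]]), 't': array([ 0.48254838, -0.17317715,  1.29384454])}
leve
[... 811 characters left out ...]
est [(0.83, [251.0, 429.0], 2164)]
bowl [(0.82, [392.0, 406.0], 2615)]
jar [(0.93, [411.0, 273.0], 1413)]
pan [(0.72, [309.0, 173.0], 1161)]
hob [(0.8, [313.0, 219.0], 8686)]
{'intrinsics': array([[412.17656449,   0.        , 319.03197565],
       [  0.        , 412.17656449, 233.8655453 ],
       [  0.        ,   0.        ,   1.        ]]), 'T_tool_cam': array([[ 2.02052820e-04, -9.54579296e-01, -2.97956921e-01,
         7.60290028e-02],
       [ 9.99999939e-01,  1.08205039e-04,  3.31465764e-04,
         1.76893650e-03],
       [-2.84169915e-04, -2.97956970e-01,  9.54579260e-01,
        -1.31426929e-01],
       [ 0.00000000e+00,  0.00000000e+00,  0.00000000e+00,
         1.00000000e+00]])}
```

View pics/scene0.png

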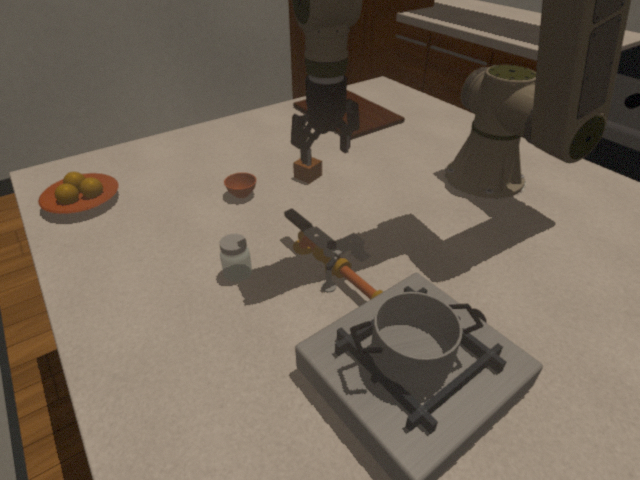

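View pics/side0.png

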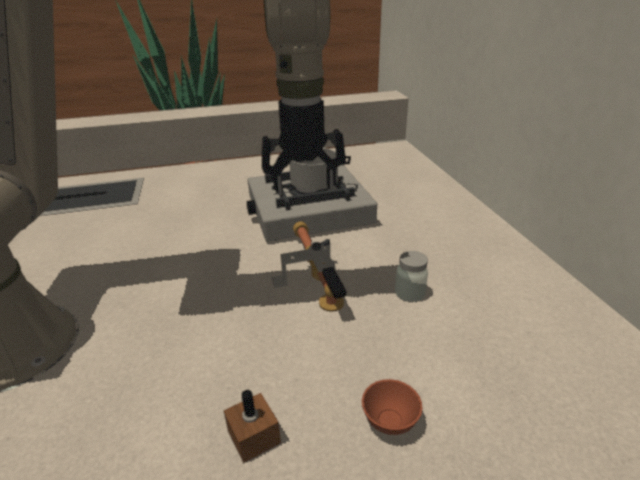

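The scene picture shows the lever grip at about (300,220), the valve at (335,245) and the rest at (307,170). In the side picture the grip is at (333,280), the valve at (318,245), the pin top at (247,395), the jar at (411,275) and the bowl at (392,407).

```bash
cat > h.py <<'E'
import numpy as np,cv2
from workcell import env, viewer, models
from scipy.spatial.transform import Rotation as Ro
from scipy.optimize import least_squares
def cam(c,s=None):
    i=viewer.camera_info(c);K=i['intrinsics']
    if c!='wrist': return K,i['R'],i['t']
    s=s or env.get_state();q=s['orientation'];T=np.eye(4);T[:3,:3]=Ro.from_quat(q[[1,2,3,0]]).as_matrix();T[:3,3]=s['tcp_pos']
    M=np.linalg.inv(T@i['T_tool_cam']);return K,M[:3,:3],M[:3,3]
def proj(C,X):
    K,R,t=C;p=(K@(R@np.atleast_2d(X).T+t[:,None])).T;return p[:,:2]/p[:,2:]
def onz(C,uv,z):
    K,R,t=C;d=R.T@np.linalg.solve(K,[uv[0],uv[1],1]);o=-R.T@t;return o+d*(z-o[2])/d[2]
E
python3 - <<'E'
from h import *
S,D=cam('scene'),cam('side')
for n,a,b,z in [("grip",(300,220),(333,280),.07),("jar",(235,258),(411,273),.045),("bowl",(240,186),(392,406),.022),("rest",(307,170),(251,427),.025),("pan",(416,339),(309,173),.12)]:
    print(n,onz(S,a,z).round(3),onz(D,b,z).round(3))
s=env.get_state();im=viewer.read_camera('wrist');cv2.imwrite('pics/w0.png',im[:,:,::-1]);W=cam('wrist',s)
for l in ("lever","lever_grip","pin","pin_rest","bowl","jar"):
    print(l,[(round(d['score'],2),np.round(d['location']).tolist(),int(d['region'].sum())) for d in models.silhouettes(l,'wrist')[:2]])
E
```

```text
grip [ 0.611 -0.054  0.07 ] [ 0.613 -0.053  0.07 ]
jar [ 0.783 -0.047  0.045] [ 0.784 -0.04   0.045]
bowl [ 0.627 -0.34   0.022] [ 0.634 -0.321  0.022]
rest [ 0.428 -0.302  0.025] [ 0.422 -0.306  0.025]
pan [0.668 0.372 0.12 ] [0.657 0.357 0.12 ]
lever [(0.88, [367.0, 189.0], 9709)]
lever_grip [(0.85, [367.0, 185.0], 9926)]
pin []
pin_rest [(0.67, [363.0, 186.0], 10164), (0.54, [201.0, 442.0], 257)]
bowl []
jar [(0.87, [567.0, 262.0], 8822)]
```

View pics/w0.png

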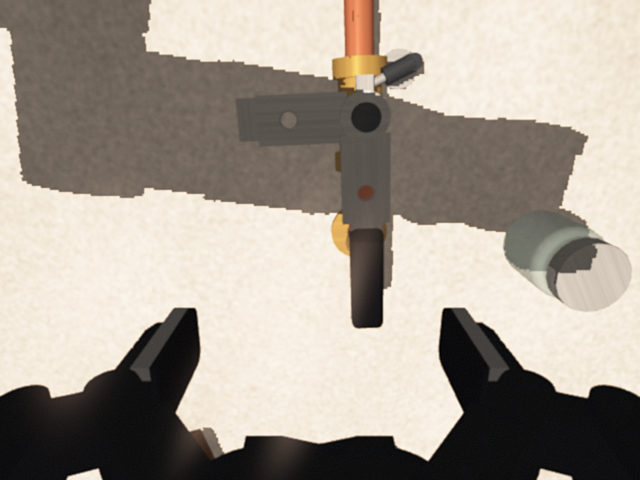

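The wrist picture shows the nut at (366,117), the lever hole at (366,192), the ear hole at (288,120), the grip end at (367,327) and the jar at right (590,275).

Run:
```python
from h import *
W=cam('wrist')
for n,p,z in [("nut",(366,117),.082),("lhole",(366,192),.072),("ear",(288,120),.062),("gend",(367,327),.07),("jartop",(592,276),.09)]: print(n,onz(W,p,z).round(4))
```

```text
nut [0.6089 0.0684 0.082 ]
lhole [0.6118 0.0144 0.072 ]
ear [0.5543 0.0657 0.062 ]
gend [ 0.6168 -0.0998  0.07  ]
jartop [ 0.7803 -0.0454  0.09  ]
```

Request:
{"op": "drive_tool", "data": {
  "series": [
    [[-0.167, 0.233, 0, 0, 0, 0], [-0.167, 0.233, 0, 0, 0, 0], [-0.167, 0.233, 0, 0, 0, 0], [0, 0, 0, 0, 0, 0], [0, 0, 0.3, 0, 0, 0], [0, 0, 0.3, 0, 0, 0], [0, 0, 0.3, 0, 0, 0], [0, 0, 0.3, 0, 0, 0], [0, 0, 0.29, 0, 0, 0], [0, 0, 0, 0, 0, 0], [0, 0, 0, 0, 0, 0]]
  ],
  "jaw": -1,
  "grip_force": 40
}}

```text
clock: 2.62
tcp_pos: [0.6594, -0.0599, 0.065]
orientation: [0.001, 0.707, 0.707, 0.0]
wrist_force: [-0.4, -0.0, 0.9]
finger_gap: -0.0
grip_force: 0.0
```

Request:
{"op": "drive_tool", "data": {
  "series": [
    [[0.04, -0.183, 0, 0, 0, 0], [0, -0.136, 0, 0, 0, 0], [0, -0.136, 0, 0, 0, 0], [0.01, -0.136, 0, 0, 0, 0], [0.05, -0.127, 0, 0, 0, 0], [0.05, -0.127, 0, 0, 0, 0], [0.05, -0.127, 0, 0, 0, 0], [0.095, -0.1, 0, 0, 0, 0], [0.095, -0.1, 0, 0, 0, 0], [0.095, -0.1, 0, 0, 0, 0], [0, 0, 0, 0, 0, 0], [0, 0, 0, 0, 0, 0]]
  ]
}}

```text
clock: 4.12
tcp_pos: [0.5067, -0.0019, 0.0636]
orientation: [0.0, 0.707, 0.707, 0.0]
wrist_force: [-0.3, -0.1, 0.2]
finger_gap: -0.0002
grip_force: 0.0
```

Request:
{"op": "drive_tool", "data": {
  "series": [
    [[-0.3, 0, 0, 0, 0, 0], [-0.2, 0, -0.2, 0, 0, 0], [0, 0, -0.35, 0, 0, 0], [0.0, 0, -0.35, 0, 0, 0], [0.2, 0.2, -0.35, 0, 0, 0], [0.2, 0.2, -0.25, 0, 0, 0], [0, 0, 0, 0, 0, 0]]
  ]
}}

```text
clock: 5.0
tcp_pos: [0.5575, -0.0135, 0.246]
orientation: [0.002, 0.706, 0.708, 0.002]
wrist_force: [0.1, -0.4, -0.7]
finger_gap: -0.0001
grip_force: 0.0
```

Run:
```python
from h import *
s=env.get_state();im=viewer.read_camera('wrist');cv2.imwrite('pics/w1.png',im[:,:,::-1]);print(s['tcp_pos'])
```

```text
[ 0.5575236  -0.01346977  0.24597807]
```

View pics/w1.png

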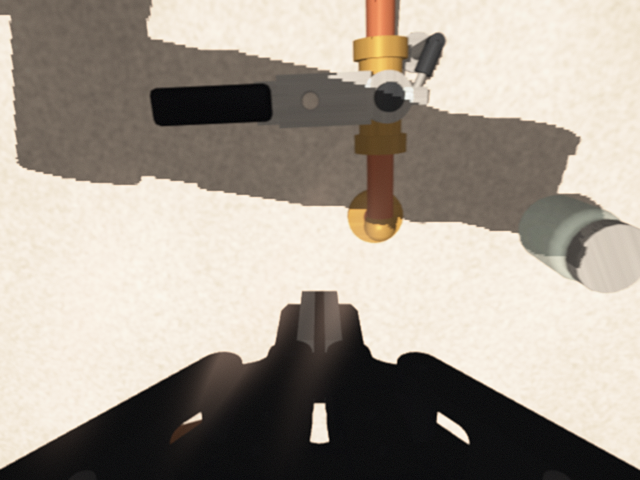

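The picture shows the lever across the pipe, over the ear, with its hole at (310,101) and the nut at (389,97). Next I look at the pin from a similar viewpoint.

Request:
{"op": "drive_tool", "data": {
  "series": [
    [[-0.343, -0.123, -0.022, 0, 0, 0], [-0.343, -0.123, -0.022, 0, 0, 0], [-0.343, -0.123, -0.022, 0, 0, 0], [-0.343, -0.123, -0.022, 0, 0, 0], [-0.343, -0.123, -0.022, 0, 0, 0], [-0.343, -0.123, -0.022, 0, 0, 0], [-0.343, -0.123, -0.022, 0, 0, 0], [-0.343, -0.123, -0.022, 0, 0, 0], [-0.343, -0.123, -0.022, 0, 0, 0], [0, 0, 0, 0, 0, 0], [0, 0, 0, 0, 0, 0], [0, 0, 0, 0, 0, 0]]
  ],
  "jaw": 0.3
}}

```text
clock: 6.55
tcp_pos: [0.4213, -0.3832, 0.2667]
orientation: [-0.001, 0.707, 0.707, 0.0]
wrist_force: [0.2, 0.3, -0.1]
finger_gap: 0.0556
grip_force: 0.0
```

Run:
```python
from h import *
s=env.get_state();im=viewer.read_camera('wrist');cv2.imwrite('pics/w2.png',im[:,:,::-1]);print(s['tcp_pos'],s['orientation'],s['finger_gap'])
for l in ("pin","pin_rest"):
    print(l,[(round(d['score'],2),np.round(d['location'],1).tolist(),int(d['region'].sum())) for d in models.silhouettes(l,'wrist')[:2]])
```

```text
[ 0.42132425 -0.38323896  0.26672515] [-6.58112641e-04  7.06783512e-01  7.07429577e-01  1.67340700e-04] 0.05562378799315745
pin [(0.82, [320.0, 103.0], 663)]
pin_rest [(0.62, [328.0, 92.8], 4992)]
```

View pics/w2.png

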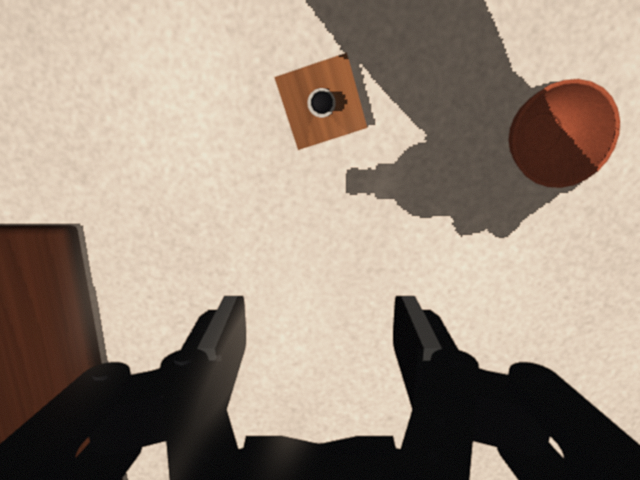

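The picture shows the pin in the rest, its top at (322,103). The bowl at (565,133) is well clear.

Run:
```python
from h import *
W=cam('wrist')
im=cv2.imread('pics/w2.png');g=cv2.cvtColor(im,cv2.COLOR_BGR2GRAY)
c=g[85:122,302:345];print(c[::2,::2])
print("pin top",onz(W,(322,102.5),.099),"collar",onz(W,(321,102.5),.055))
print("rest",np.mean([onz(W,p,.05) for p in [(275,77),(347,55),(368,125),(299,149)]],0))
q=[.002,.706,.708,.002];q=np.array(q)/np.linalg.norm(q)
s={'orientation':q,'tcp_pos':np.array([.5575236,-.01346977,.24597807])}
im=cv2.imread('pics/w1.png');g=cv2.cvtColor(im,cv2.COLOR_BGR2GRAY);print(g[88:115:2,298:324:2])
W1=cam('wrist',s);print("hole",onz(W1,(310.3,101),.072),"nut",onz(W1,(389,97),.082))
```

```text
[[ 93  96  95 103 107 103  98  94  96  98 100  99 103 109 111 112 107 102
  102 105 108 110]
 [ 91  91  95 101 108 104  97  93  98 113 115 104  96 100 108 112 108 103
  103 105 106 110]
 [ 89  94  92 100 105 104 122 160 171 191 193 175 144  81 107 113 111 105
  102 105 106 108]
 [ 90  90  93  94 103 129 182 169 106  70  74  86 127 118  85  78  78  72
   71  71  90 108]
 [ 87  92  95  91 136 182 117  41  15  15  16  13  13  33  60  47  39  38
   34  39  75 105]
 [ 88  90  91 107 186 160  29  19  25  25  25  24  19  14  35  65  44  40
   37  37  42  50]
 [ 88  88  89 145 192  85  18  28  29  26  25  23  20  18  17  58  52  40
   39  38  35  49]
 [ 90  87  93 166 156  23  28  32  27  28  24  24  20  19  15  36  62  42
   40  37  36  54]
 [ 91  88  93 179 149  21  31  32  29  30  26  25  23  16  15  35  64  45
   40  36  36  36]
 [ 94  86  92 176 148  18  33  35  30  28  26  25  20  20  15  37  63  43
   40  38  38  42]
 [ 94  88  90 169 157  29  32  33  32  28  27  22  19  15  14  35  62  42
   43  38  37  76]
 [ 94  91  85 154 190  81  18  30  29  25  24  22  16  16  19  59  57  37
   
[... 951 characters left out ...]
85  90  88  87]
 [ 88  86  83  82  98 105 104 105  99  82  84  90  87]
 [ 88  86  80 103 107 107 107 108 107  97  83  89  92]
 [ 89  83  87 110 112 111 108 107 107 103  89  86  88]
 [ 89  83  90 110 112 111 109 106 106 104  91  86  89]
 [ 88  85  92 110 112 110 109 109 108 105  90  85  89]
 [ 88  84  88 110 113 108 111 111 110 104  89  87  87]
 [ 85  84  81  97 111 109 108 109 108  93  83  86  83]
 [ 86  85  84  83  91 100 103 100  90  82  84  86  86]
 [ 83  85  85  87  84  82  81  81  81  83  85  85  85]
 [ 83  85  85  85  85  83  82  83  84  85  84  85  86]
 [ 85  85  85  86  85  85  85  86  86  85  87  85  89]]
hole [0.55398201 0.06537892 0.072     ] nut [0.60771952 0.06804466 0.082     ]
```

Request:
{"op": "drive_tool", "data": {
  "series": [
    [[0.324, 0.018, 0, 0, 0, 0], [0.324, 0.017, 0, 0, 0, 0], [0, 0, 0.3, 0, 0, 0], [0, 0, 0.3, 0, 0, 0], [0, 0, 0.3, 0, 0, 0], [0, 0, 0.3, 0, 0, 0], [0, 0, 0.2, 0, 0, 0], [0, 0, 0.19, 0, 0, 0], [0, 0, 0, 0, 0, 0], [0, 0, 0, 0, 0, 0], [0, 0, 0, 0, 0, 0]]
  ]
}}

```text
clock: 8.07
tcp_pos: [0.4265, -0.3072, 0.0778]
orientation: [0.001, 0.707, 0.707, 0.0]
wrist_force: [0.5, -0.6, 0.4]
finger_gap: 0.0554
grip_force: 0.0
```

Request:
{"op": "drive_tool", "data": {
  "series": [
    [[0.01, -0.01, 0.025, 0, 0, 0], [0, 0, 0, 0, 0, 0], [0, 0, 0, 0, 0, 0], [0, 0, 0, 0, 0, 0], [0, 0, 0, 0, 0, 0], [0, 0, 0, 0, 0, 0]]
  ],
  "jaw": -1,
  "grip_force": 40
}}

```text
clock: 8.82
tcp_pos: [0.4242, -0.3053, 0.0736]
orientation: [-0.0, 0.707, 0.707, -0.0]
wrist_force: [-3.5, 1.5, 4.8]
finger_gap: 0.0148
grip_force: 39.0
```

Run:
```python
from h import *
for i in range(3):
    viewer.read_camera('wrist') if i==0 else viewer.read_camera('side')
    s=env.get_state();print(s['tcp_pos'],s['wrist_force'],s['finger_gap'],s['grip_force'],s['joint_pos'])
```

```text
[ 0.42414108 -0.30532854  0.07358364] [-3.17209439  1.94347642  5.42823077] 0.014830648283182358 39.01142656803131 [-7.77447228e-01  3.28422061e-01 -3.69922610e-01  8.72835032e-01
 -3.13471894e-04  7.93428961e-01]
[ 0.42415435 -0.30534164  0.0735803 ] [-4.00040289  0.92096382  5.74839328] 0.01482242288479414 39.029322266578674 [-7.77452172e-01  3.28429825e-01 -3.69920665e-01  8.72792588e-01
 -3.04732783e-04  7.93449584e-01]
[ 0.42414618 -0.30532929  0.07357945] [-3.37585669  1.36745471  5.51492687] 0.015405237294374766 39.039283990859985 [-7.77433503e-01  3.28428782e-01 -3.69924668e-01  8.72817181e-01
 -3.27457157e-04  7.93464183e-01]
```

Request:
{"op": "drive_tool", "data": {
  "series": [
    [[0, 0, -0.1, 0, 0, 0], [0, 0, -0.2, 0, 0, 0], [0, 0, -0.25, 0, 0, 0], [0, 0, -0.25, 0, 0, 0], [0, 0, -0.2, 0, 0, 0], [0.343, 0.12, 0, 0, 0, 0], [0.343, 0.12, 0, 0, 0, 0], [0.343, 0.12, 0, 0, 0, 0], [0.343, 0.12, 0, 0, 0, 0], [0.343, 0.12, 0, 0, 0, 0], [0.343, 0.12, 0, 0, 0, 0], [0.343, 0.12, 0, 0, 0, 0], [0.343, 0.12, 0, 0, 0, 0], [0.343, 0.12, 0, 0, 0, 0], [0, 0, 0, 0, 0, 0], [0, 0, 0, 0, 0, 0], [0, 0, 0, 0, 0, 0]]
  ]
}}

```text
clock: 11.1
tcp_pos: [0.5539, 0.0641, 0.1936]
orientation: [0.0, 0.708, 0.707, 0.0]
wrist_force: [-0.3, 0.0, -0.9]
finger_gap: 0.0151
grip_force: 39.1
```

Run:
```python
from h import *
s=env.get_state();im=viewer.read_camera('wrist');cv2.imwrite('pics/w3.png',im[:,:,::-1]);print(s['tcp_pos'],s['orientation'],s['finger_gap'],s['wrist_force'])
W=cam('wrist',s)
print(proj(W,[.554,.0654,.072]))
R=Ro.from_quat(s['orientation'][[1,2,3,0]]).as_matrix()
for d in (.0686,.0686-.011,.0236,.0186): print(d,proj(W,s['tcp_pos']+R@[0,0,d]))
```

```text
[0.55388953 0.06409424 0.19362417] [6.75896485e-05 7.07584722e-01 7.06628513e-01 3.00287138e-05] 0.015071435636180514 [-0.30100214  0.04056123 -0.90584971]
[[316.27573491 227.50257772]]
0.0686 [[315.47886774 258.9110836 ]]
0.0576 [[315.30151694 266.85764881]]
0.0236 [[314.61534598 297.60294086]]
0.0186 [[314.49178982 303.13912674]]
```

View pics/w3.png

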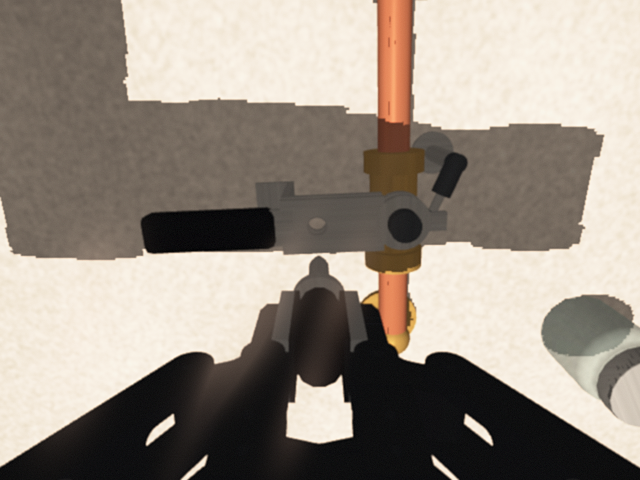

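The picture shows the hole at (317,224) and the pin tip at about (319,258). I predicted the tip at (315.5,259), so the camera has a sideways bias of about 1.5 mm.

Run:
```python
from h import *
W=cam('wrist')
im=cv2.imread('pics/w3.png');g=cv2.cvtColor(im,cv2.COLOR_BGR2GRAY)
print(g[214:236,305:330:2]);print(g[254:284:2,296:344:2])
print("hole",onz(W,(317,224),.072),"tip",onz(W,(319,259),.125))
```

```text
[[ 91  91  92  90  90  91  89  89  89  86  86  85  87]
 [ 92  91  90  90  91  90  88  87  89  87  88  85  86]
 [ 90  89  92  92  87  87  85  85  85  86  85  87  85]
 [ 88  90  88  88  87  92  94  89  85  87  85  86  84]
 [ 90  90  90  86  98 107 107 102  92  86  86  85  87]
 [ 92  91  87  99 112 116 116 113 107  88  85  85  83]
 [ 91  92  93 109 116 118 116 113 112  98  83  85  86]
 [ 91  89  96 114 116 115 112 112 114 108  86  85  86]
 [ 88  89 104 114 114 115 112 112 113 112  93  86  88]
 [ 92  88 103 112 112 112 109 112 111 110  93  85  89]
 [ 92  87  98 112 113 111 110 109 109 108  86  85  89]
 [ 93  85  89 111 112 111 105 107 106  99  80  83  88]
 [ 91  86  84 104 113 110 109 107 106  89  77  83  88]
 [ 92  86  84  90 107 111 108 107 100  80  78  83  86]
 [ 93  88  85  81  94  99 101  96  85  81  79  83  87]
 [ 94  87  84  84  83  86  88  83  79  83  78  84  85]
 [ 93  89  84  86  84  80  81  79  83  81  78  85  86]
 [ 93  92  86  85  87  83  83  82  85  77  81  86  84]
 [ 91  91  84  84  85  87  83  82  80  78  82  86  85]
 [ 92  92  87  82  82  80  82  79  77  80  82  84  83]

[... 1005 characters left out ...]
1 238 234 232]
 [235 233 231 231 233 240 213  78  81  85  84  83  83  81  79  79 126 243
  239 238 238 235 236 234]
 [236 235 233 233 239 233 171  81  83  82  84  85  83  82  82  81 101 219
  242 239 235 236 238 237]
 [237 236 236 237 195 122  83  82  83  82  85  84  84  82  83  80  80  89
  145 223 240 239 240 240]
 [237 239 229 141  84  79  84  88  90  88  92  93  94  89  90  88  85  81
   80 101 193 242 242 241]
 [238 231 129  79  87  92  93  94  94  91  93  95  94  93  92  93  92  92
   88  85  91 186 242 242]
 [235 134  85  89  93  95  94  92  94  91  91  93  94  94  94  94  94  94
   96  95  90  91 185 240]]
hole [0.55448336 0.06766669 0.072     ] tip [0.55573579 0.06396518 0.125     ]
```

Request:
{"op": "drive_tool", "data": {
  "series": [
    [[0.011, -0.016, 0.15, 0, 0, 0], [0, 0, 0.15, 0, 0, 0], [0, 0, 0.1, 0, 0, 0], [0, 0, 0.03, 0, 0, 0], [0, 0, 0.03, 0, 0, 0], [0, 0, 0.03, 0, 0, 0], [0, 0, 0, 0, 0, 0]]
  ]
}}

```text
clock: 12.02
tcp_pos: [0.5521, 0.0664, 0.1347]
orientation: [0.0, 0.707, 0.707, 0.0]
wrist_force: [0.6, 0.0, -0.8]
finger_gap: 0.0147
grip_force: 39.1
```

Request:
{"op": "drive_tool", "data": {
  "series": [
    [[0, 0, 0.03, 0, 0, 0], [0, 0, 0.03, 0, 0, 0], [0, 0, 0.03, 0, 0, 0], [0, 0, 0, 0, 0, 0]]
  ]
}}

```text
clock: 12.52
tcp_pos: [0.552, 0.0663, 0.1235]
orientation: [-0.0, 0.707, 0.707, -0.0]
wrist_force: [-0.1, 0.0, -1.1]
finger_gap: 0.0153
grip_force: 39.0
```

Request:
{"op": "drive_tool", "data": {
  "series": [
    [[0, 0, 0.04, 0, 0, 0], [0, 0, 0.04, 0, 0, 0], [0, 0, 0.04, 0, 0, 0], [0, 0, 0, 0, 0, 0]]
  ]
}}

```text
clock: 13.02
tcp_pos: [0.5519, 0.0662, 0.1089]
orientation: [-0.0, 0.707, 0.707, -0.0]
wrist_force: [0.3, -1.1, -1.5]
finger_gap: 0.0149
grip_force: 39.0
```

Request:
{"op": "drive_tool", "data": {
  "series": [
    [[0, 0, 0.03, 0, 0, 0], [0, 0, 0.03, 0, 0, 0], [0, 0, 0.03, 0, 0, 0], [0, 0, 0.015, 0, 0, 0], [0, 0, 0, 0, 0, 0], [0, 0, 0, 0, 0, 0]]
  ]
}}

```text
clock: 13.78
tcp_pos: [0.5521, 0.0664, 0.0969]
orientation: [-0.0, 0.707, 0.707, -0.0]
wrist_force: [0.2, 0.0, -1.1]
finger_gap: 0.0152
grip_force: 39.0
```

Now I release with a modest opening and rise straight up.

Request:
{"op": "drive_tool", "data": {
  "series": [
    [[0, 0, 0, 0, 0, 0], [0, 0, 0, 0, 0, 0], [0, 0, 0, 0, 0, 0], [0, 0, 0, 0, 0, 0]]
  ],
  "jaw": -0.1
}}

```text
clock: 14.28
tcp_pos: [0.5522, 0.0663, 0.0969]
orientation: [0.0, 0.707, 0.707, 0.0]
wrist_force: [-0.2, -0.1, 0.0]
finger_gap: 0.0384
grip_force: 0.0
```

Request:
{"op": "drive_tool", "data": {
  "series": [
    [[0, 0, -0.1, 0, 0, 0], [0, 0, -0.2, 0, 0, 0], [0, 0, -0.3, 0, 0, 0], [0, 0, -0.3, 0, 0, 0], [-0.3, 0, -0.3, 0, 0, 0], [-0.3, 0, 0, 0, 0, 0], [0, 0, 0, 0, 0, 0], [0, 0, 0, 0, 0, 0]]
  ]
}}

```text
clock: 15.28
tcp_pos: [0.5519, -0.0054, 0.2412]
orientation: [-0.0, 0.707, 0.707, 0.0]
wrist_force: [-0.4, 0.0, -0.6]
finger_gap: 0.0386
grip_force: 0.0
```

Run:
```python
from h import *
s=env.get_state();im=viewer.read_camera('wrist');print(s['tcp_pos'],s['finger_gap'],s['wrist_force'])
d=viewer.read_camera('side')[190:330,230:450]
d=cv2.resize(d,None,fx=2,fy=2,interpolation=cv2.INTER_CUBIC)
out=np.zeros((480,800,3),np.uint8);out[:300,:400]=im[0:300,120:520];out[:280,400:]=0
out[:280,400:800]=d[:,:400];cv2.imwrite('pics/end.png',out[:300,:,::-1])
C=cam('side');print(proj(C,[[.552,.0664,.121],[.552,.0664,.077]]))
W=cam('wrist',s);print(proj(W,[[.5538,.0664,.121],[.5538,.0664,.077]])-[120,0])
```

```text
[ 0.55192341 -0.00544115  0.24116037] 0.03861549009364357 [-0.37439791  0.04114118 -0.57910704]
[[289.70378442 231.85190867]
 [290.96247281 249.56900926]]
[[199.0341142  112.77974565]
 [199.01284856 111.68422186]]
```

View pics/end.png

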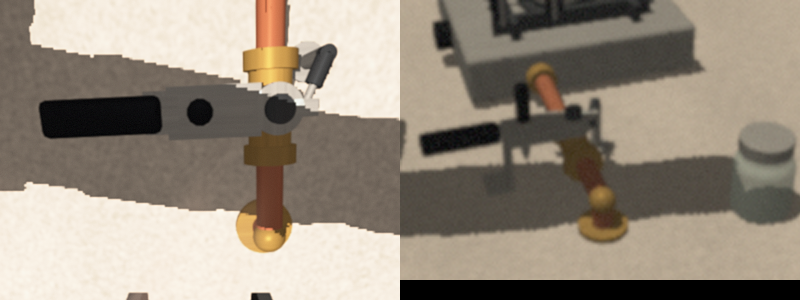

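The left view shows the pin upright in the lever's hole at (200,112). In the side view its top is at about (291,233), where I predicted (289.7,231.9) for a pin fully home. The lever is off and the jar has not moved.

```bash
python3 -c "
from workcell import order;print(order.hand_in())"
```

```text
the job is handed in; nothing more can be done
None
```

The lever is turned fully to off, the lock pin stands home through lever and ear with the gripper clear, and the job was handed in at about 15 s of the 64 s allowed.

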